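# Level the casting board and set the mould on it

### The job

Get the casting board ready for a pour: turn its two foot knobs until the board is level, with the bubble of each of its two levels between its lines, and set the empty aluminium mould the right way up in the middle of the board, inside the ruled rectangle and square with it. Set the mould down gently, and leave everything else on the bench where it stands.

Things in the scene. Friction and masses are not known exactly. Their poses are not given: they have to be found in the camera images.
- casting_table: Levelling table bolted to the bench: base plate 230 x 230 x 12 mm; on it a tilting frame hinged along the far side (x = 90 mm in this frame); on that a white board 250 (x) x 270 (y) x 18 mm hinged along the left side (y = 100 mm). The near foot screw at (-90, 100) mm lifts the frame's near side, the far one at (90, -100) the board's right side. Origin on the bench under its middle, z up.
- knob_near_grip (a point): Middle of the black fluted round knob (53 mm across, 26 mm tall, 113 mm above the bench, over 25 mm of air under it) on the near foot screw. The knob keeps its height, the board climbs the screw: clockwise from above raises the board here, 12 mm a turn; 1 rad tilts it 10.6 mrad about the table's y axis. Stiff (0.09 N m), stays where left, no stop within reach of level.
- knob_far_grip (a point): Middle of the equal knob on the far foot screw: same size, height, thread, stiffness and sense (clockwise from above raises the board here). 1 rad of turn tilts the board 9.55 mrad about the table's x axis. Neither screw affects the other's tilt. This screw leans a little with the frame.
- board_mid (a point): Centre of the board's upper face and of the ruled rectangle (68 x 128 mm, long side along the board's y), 63 mm above the bench when level, 55 to 67 mm otherwise. Axes fixed to the board: x, y along its edges like casting_table's, z square to its face. At the start the near foot is always too low; the far foot may be low, high or about right; lean 0.9 to 3.3 degrees.
- vial_near (a point): Centre of the window of the tubular level that lies along the board's x on its left side, beyond the near knob: aluminium block 74 x 22 x 9 mm, pale window, two black lines 12 mm either side of its centre. Axes as board_mid. It shows the tilt that the near screw sets.
- vial_far (a point): The same for the equal level that lies along the board's y on its far side, to the left of the far knob; it shows the tilt that the far screw sets.
- bubble_near_mid (a point): Centre of the near level's bubble (white, 16 mm long). It lies at vial_near when that tilt is nil and moves along the level 8 mm per degree (458 mm per rad) to the higher side: away from the near knob (+x) when the near foot is too low. Between the lines means less than 0.5 degrees.
- bubble_far_mid (a point): The same for the far level's bubble: it lies at vial_far when that tilt is nil, farther from the far knob (+y) when the far foot is too low, closer to it when that foot is too high.
- mould: The empty mould: an aluminium tray 120 (its x) x 60 (y) x 30 mm (z) with 7 mm walls, open at the top, with a low island inside. Origin at the centre of its underside; z up. 0.2 to 0.42 kg. It starts flat on the bench to the left or the right of the table. On the board its long x side must lie along the board's y.
- brush_pot: Bystander: terracotta pot of 80 mm diameter and 90 mm height with brushes up to 190 mm. Origin under its centre.
- rivet_tray: Bystander: grey plastic tray with four compartments, 100 x 75 x 40 mm, with rivets in it. Origin under its centre.
- mug: Bystander: white mug, 78 mm diameter, 92 mm tall, handle at its +y. Origin under its centre.
- resin_jar: Bystander: amber jar, 66 mm diameter, 110 mm tall, standing close in front of the near knob. Origin under its centre.
- wax_can: Bystander: steel can, 68 mm diameter, 85 mm tall, standing close behind the far knob. Origin under its centre.
- mallet: Bystander: wooden mallet lying behind the table on its left, head 60 mm diameter, 230 mm long, along its x. Origin on the bench under the handle.
- sanding_block: Bystander: cork sanding block 60 x 100 x 38 mm on the robot's side of the table. Origin under its centre.
There are look-alikes about, which are no part of the job. What is shaped like the mould but red is not meant.

How it is judged (in metres and radians):
At the end, for the whole second after the job is handed in: The board leans less than 0.72 degrees (both bubbles between their lines); the mould lies flat and upright on the board, at rest, its centre within 15 mm of the middle along each board axis and its long side within 8.5 degrees of the board's y (angle between board_mid's own z axis and vertical below 0.0125 rad and x of mould in the frame of board_mid between -0.015 and 0.015 m and y of mould in the frame of board_mid between -0.015 and 0.015 m and z of mould in the frame of board_mid between -0.004 and 0.004 m and angle between the x axis of mould and the y axis of board_mid, either way round below 0.15 rad and angle between mould's own z axis and vertical below 0.05 rad and linear speed of mould below 0.01 m/s); the robot touches nothing.
It fails at once if the mould is dropped or banged on to the board (it meets the board faster than 0.35 m/s, or with over 60 N) (contact force between mould and casting_table above 60 N or (z of mould in the frame of board_mid between -0.01 and 0.015 m and horizontal distance between mould and board_mid below 0.12 m and linear speed of mould above 0.35 m/s)).
It fails at once if a bystander is pushed more than 30 mm (distance of any of brush_pot, rivet_tray, mug, resin_jar, wax_can, mallet, sanding_block from where it was at the start of the episode above 0.03 m).
It fails at once if a bystander is knocked over (angle between any of brush_pot, mug, resin_jar, wax_can, rivet_tray's own z axis and vertical above 0.4 rad).
It also fails if it takes over 72 s, if anything falls off the work surface, if the arm or the gripper's body presses on something with over 40 N, if the wrist force passes 120 N, or if a joint passes its speed limit or range.

### The arm

A 7-joint arm with a two-finger parallel gripper is mounted at the origin on the work surface. World frame = base frame: x ahead of the robot, y to its left, z up, the work surface at z = 0. Lengths are in mm, angles in rad, forces in N, time in s.
With the tool pointing down it reaches from about 425 to 875 mm from the base axis. Payload 4.7 kg.
Tool frame: the origin (TCP) lies on the centre line of the jaws, within the pads' length; the fingertips stand 19 mm ahead of it and the grasp point (between the pads) is the TCP; z points along the fingers, y is the direction in which the jaws open and shut (so a half turn about z gives the same grasp; the last joint's range is limited). The gripper opens to 85 mm and grips with 20 to 120 N. Pads are 22 mm wide; open, the fingers measure 114 mm over their backs; the gripper's body (76 mm by 85 mm) begins 54 mm behind the grasp point. The pads swing forward as they close: fully open they stand 13 mm farther back than shut.
Start: joints at [1.173, 0.321, -0.07, 1.45, 0.023, 1.371, -0.057], TCP at [260.152, -595.688, 250.349] pointing down, gripper open.
Joint ranges: [-2.86, 2.86], [-0.3, 2.09], [-1.38, 1.24], [0.06, 2.45], [-1.56, 4.7], [0.09, 2.05], [-2.69, 2.69]. Speed limits (rad/s): [2.57, 2.57, 3.14, 3.14, 3.14, 3.14, 3.14].

### API

Orientations are given as a unit quaternion [x, y, z, w].
In Python, from station import * gives the robot as it stands.
- The arm moves only by the tool step_arm, never from a script. Its argument "increments" is text: rows parted by semicolons, each of 6 numbers parted by spaces: the shift along the world's x, y, z each as a share of 0.4 m, from -1 to 1, then the turn, a rotation vector about the world's x, y, z each as a share of 180 degrees, from -1 to 1. A call has 1 to 12 rows; each row is the pose to reach, as a shift and turn from the pose commanded when the call began, turning the shorter way round; what a row does not reach only later rows make up. A row lasts 1/12 s, in which the tool goes at most 41.7 mm and 7.16 degrees, less where a joint would pass 70% of its speed; a pose out of reach is approached as far as the arm can. A call with a number of a shift or a turn outside -1 to 1 is refused whole. A call with a gripper value outside its range is refused whole. "gripper" is the opening in per cent of the stroke, from 0 (shut) to 100 (fully open), set as the call begins (left out, the last holds). The fingers move at their own pace and stop on an object; "squeeze" is the grip in N (left out, the last holds). Time passes only in rows, so rows that repeat a pose let the fingers close. It gives the time, the measured TCP pose, the force and the opening at its end, in the units of the state.
- sense(): the state, without advancing time (a new reading comes with each control period).
- get_image(name): name is "scene" or "top"; returns the picture (480x640x3 uint8, red, green, blue); there is no depth.
- camera_params(name): a dict with "intrinsics" (3x3 intrinsics, pixels), "R" (3x3) and "t" (3): a world point X has camera coordinates R X + t. Camera axes: x right, y down, z forward; pixel columns grow to the right and rows downward; lengths in mm; the calibration is good to about 2 mm. A picture is of the moment at which its call begins. camera_params takes no time and is no camera call.
- close_job(): hands the job in, once; it reports no verdict.
The state is a dict: "clock": time; "joints": joint angles; "qd": joint speeds; "effort": joint torques, N m; "ee_pos": TCP position; "eef_rot": TCP orientation; "force": force on the tool from outside, world axes, zero at the start; "wrist_torque": the same for the moment, N m; "width": finger opening in mm.
Only numpy, scipy, OpenCV 4.12 (cv2) and the standard library are available. Lean on these libraries where they do the work, as an engineer would, in place of code of your own. Each camera call takes 0.05 s, during which the arm holds its last target.

## Working session

There is one attempt and no reset: what is moved stays moved. The work goes in short steps, Python scripts to look and compute and a tool call to move; the robot and the scene stay as the last step left them, time stands still between calls to the robot, and variables do not carry over. Pictures are saved under pics/ and viewed, and the job is handed in when it is done.

Besides the shell and the picture viewer there is one more tool, called as name(argument=value, ...), one argument or row to a line, values as JSON. step_arm: Moves the arm, as the interface text tells. Its arguments: {"type":"object","properties":{"increments":{"type":"string"},"gripper":{"type":"number"},"squeeze":{"type":"number"}},"required":["increments"]}

```bash
ls; mkdir -p pics
python3 - <<'E'
from station import *
import cv2
print(sense())
for n in ("scene","top"):
    im=get_image(n); cv2.imwrite(f"pics/{n}0.png",im[:,:,::-1])
    print(n,camera_params(n))
E
```

```text
pics
{'clock': 0.0, 'joints': array([ 1.17314458,  0.3218463 , -0.07009611,  1.45167448,  0.02259451,
        1.37077859, -0.05690745]), 'qd': array([-0.00010435,  0.00016558,  0.00142914, -0.00037781, -0.00122069,
        0.0016975 ,  0.00105993]), 'effort': array([ 7.82240950e-04, -4.93589258e+01, -3.82031947e-01, -3.14335585e+01,
        1.28876546e-02,  1.14110933e-02,  3.32148751e-06]), 'ee_pos': array([ 259.9066006 , -595.23491646,  249.20867031]), 'eef_rot': array([ 9.78878505e-01,  2.04440582e-01, -2.39146820e-04, -9.29465910e-04]), 'force': array([-0.48128828,  0.41847799, -0.16524314]), 'wrist_torque': array([-0.01435856,  0.02756281,  0.02965166]), 'width': 85.4326109089501}
scene {'intrinsics': array([[452.49661363,   0.        , 319.77198851],
       [  0.        , 452.49661363, 239.89696875],
       [  0.        ,   0.        ,   1.        ]]), 'R': array([[-0.07930359,  0.99681278, -0.0086736 ],
       [ 0.63341171,  0.04366995, -0.77258174],
       [-0.76974057, -0.06676247, -0.63485607]]), 't': array([  58.53951485, -286.44700055, 1557.90819577])}
top {'intrinsics': array([[466.77347519,   0.        , 319.14983342],
       [  0.        , 466.77347519, 240.28692999],
       [  0.        ,   0.        ,   1.        ]]), 'R': array([[ 0.04005722, -0.99918024,  0.00585373],
       [-0.97116789, -0.04031074, -0.23496377],
       [ 0.23500713,  0.00372704, -0.9719865 ]]), 't': array([  -3.67936964,  575.19122777, 1103.58150998])}
```

View pics/scene0.png

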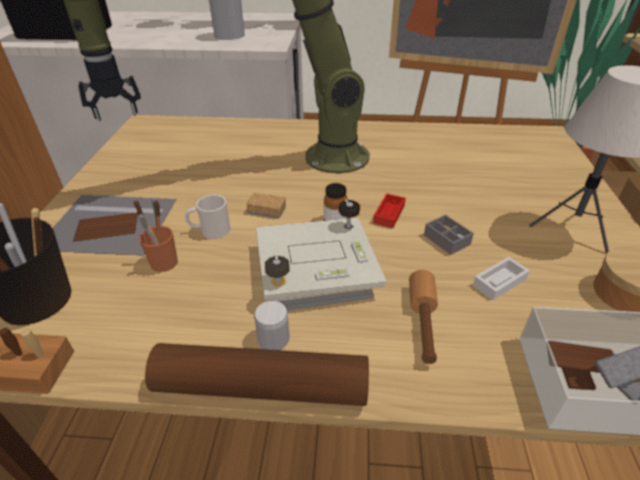

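View pics/top0.png

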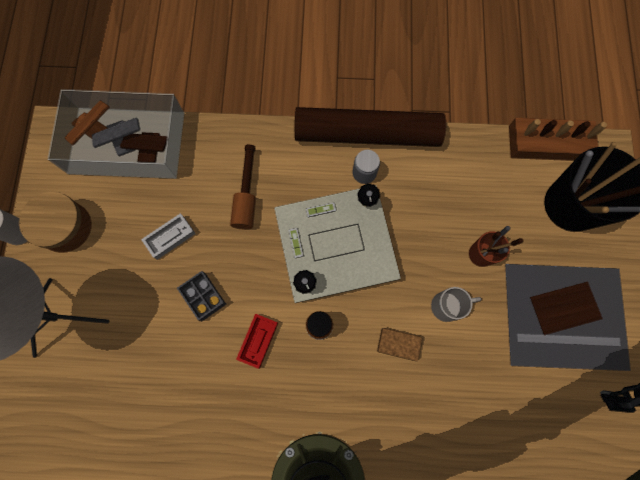

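The top view shows the table centred near (337,243), with the near knob at (305,281), the far knob at (369,195) and the mould at (168,236). The red look-alike is at (258,341), the jar at (319,324) and the can at (366,165). I'll zoom in to measure these.

```bash
cat > h.py <<'E'
from station import *
import cv2, numpy as np
from scipy.optimize import least_squares
def ray(n,uv):
    c=camera_params(n);K,R,t=c["intrinsics"],c["R"],c["t"]
    d=R.T@np.linalg.solve(K,[uv[0],uv[1],1.]); o=-R.T@t
    return o,d
def atz(n,uv,z):
    o,d=ray(n,uv); return o+d*(z-o[2])/d[2]
def proj(n,X):
    c=camera_params(n);K,R,t=c["intrinsics"],c["R"],c["t"]
    p=(np.atleast_2d(X)@R.T+t)@K.T; return p[:,:2]/p[:,2:]
def crop(n,im,x0,y0,x1,y1,s,fn):
    c=cv2.resize(im[y0:y1,x0:x1,::-1],None,fx=s,fy=s,interpolation=cv2.INTER_CUBIC)
    for x in range((x0//10+1)*10,x1,10):
        cv2.line(c,(int((x-x0+.5)*s),0),(int((x-x0+.5)*s),6 if x%50 else 14),(0,0,255),1)
        if x%20==0: cv2.putText(c,str(x),(int((x-x0)*s)-12,24),0,.4,(0,0,255),1)
    for y in range((y0//10+1)*10,y1,10):
        cv2.line(c,(0,int((y-y0+.5)*s)),(6,int((y-y0+.5)*s)),(0,0,255),1)
        if y%20==0: cv2.putText(c,str(y),(8,int((y-y0)*s)+4),0,.4,(0,0,255),1)
    cv2.imwrite(fn,c)
E
python3 - <<'E'
from h import *
im=cv2.imread("pics/top0.png")[:,:,::-1]
crop("top",im,265,145,415,345,3,"pics/t1.png") if 0 else None
crop("top",im,265,180,410,310,5,"pics/t1.png")
crop("top",im,130,200,230,275,8,"pics/t2.png")
im=cv2.imread("pics/scene0.png")[:,:,::-1]
crop("scene",im,245,180,395,290,5,"pics/s1.png")
E
```

```text
(no output)
```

View pics/t1.png

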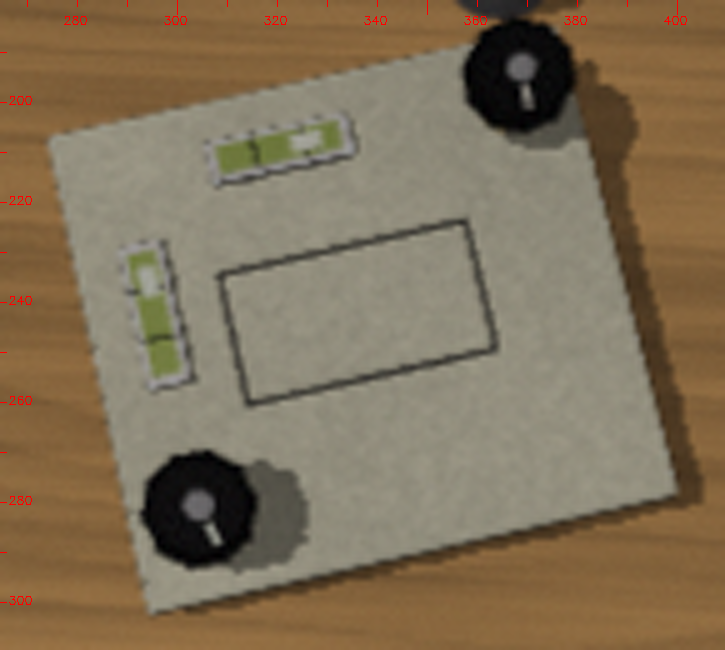

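View pics/t2.png

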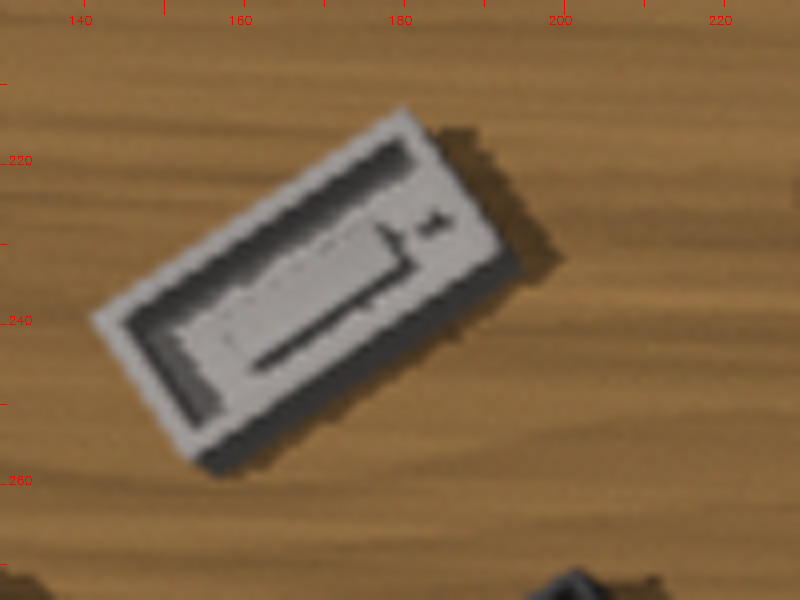

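View pics/s1.png

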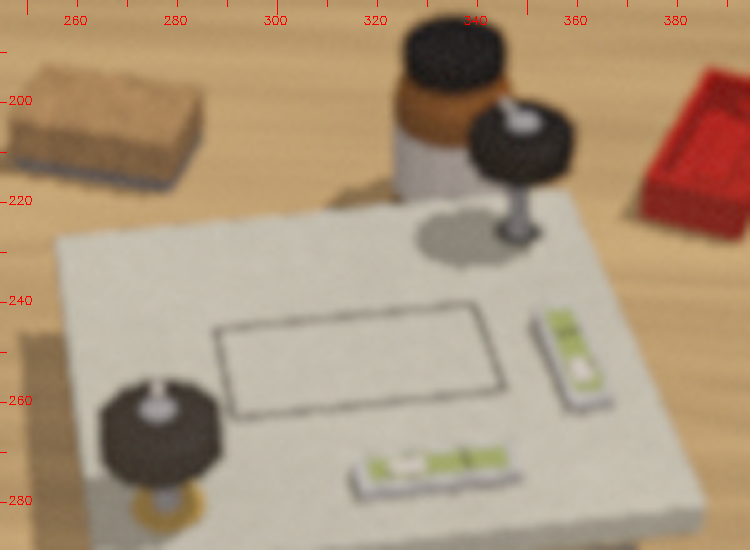

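```bash
cat >> h.py <<'E'
def unc(p,x0,y0,s): p=np.array(p,float); return (p+.5)/s-.5+np.array([x0,y0])
E
python3 - <<'E'
from h import *
u=lambda p:unc(p,265,180,5)
v=lambda p:unc(p,245,180,5)
np.set_printoptions(precision=2,suppress=True)
T=lambda p,z:atz("top",u(p),z)
S=lambda p,z:atz("scene",v(p),z)
r=np.array([T(p,61) for p in [(220,273),(466,220),(497,349),(249,404)]]); print("rect",r, r.mean(0))
print([np.linalg.norm(r[i]-r[(i+1)%4]) for i in range(4)])
d=r[1]-r[0];e=r[2]-r[3];f=r[0]-r[3];g=r[1]-r[2]
# board y points left: -(d)
print("yaw from y", np.arctan2(d[0],-d[1]),np.arctan2(e[0],-e[1]), "from x",np.arctan2(f[1],f[0]),np.arctan2(g[1],g[0]))
rs=np.array([S(p,61) for p in [(214,328),(474,302),(506,389),(236,418)]]); print("rect scene",rs,rs.mean(0))
print("near",T((199,509),116),S((522,144),114))
print("far",T((519,75),116),S((160,434),114))
# vials z~70
z=71
for nm,b in (("near",[(120,245),(165,240),(195,380),(152,390)]),("far",[(207,148),(348,113),(356,150),(217,187)])):
    print(nm,np.mean([T(p,z) for p in b],0))
print("bub near",T((148,279),z),"far",T((306,141),z))
im=cv2.imread("pics/top0.png")[:,:,::-1]
w=lambda p:atz("top",unc(p,130,200,8),30)
m=np.array([w(p) for p in [(92,318),(402,106),(505,247),(192,458)]]);print("mould",m,m.mean(0))
print([np.linalg.norm(m[i]-m[(i+1)%4]) for i in range(4)])
d=m[1]-m[0]+m[2]-m[3]; print("ang long",np.arctan2(d[1],d[0]))
crop("top",im,295,145,395,245,6,"pics/t3.png")
crop("top",im,265,260,365,360,6,"pics/t4.png")
im=cv2.imread("pics/scene0.png")[:,:,::-1]
crop("scene",im,245,170,395,360,4,"pics/s3.png")
E
```

```text
rect [[591.44  47.16  61.  ]
 [624.54 -76.97  61.  ]
 [557.79 -93.96  61.  ]
 [524.47  29.59  61.  ]] [574.56 -23.54  61.  ]
[np.float64(128.4598193970714), np.float64(68.87844288029717), np.float64(127.96410964545241), np.float64(69.23422967976946)]
yaw from y 0.26056362220845636 0.26337389832260555 from x 0.25648029636565767 0.24925476034509023
rect scene [[553.39 -93.08  61.  ]
 [524.83  31.99  61.  ]
 [588.11  49.94  61.  ]
 [617.05 -74.17  61.  ]] [570.84 -21.33  61.  ]
near [462.38  50.31 116.  ] [464.07  52.07 114.  ]
far [684.26 -97.14 116.  ] [686.91 -95.27 114.  ]
near [566.85  76.99  71.  ]
far [655.1   18.21  71.  ]
bub near [584.29  82.86  71.  ] far [660.09   6.23  71.  ]
mould [[567.64 481.13  30.  ]
 [643.24 388.87  30.  ]
 [596.9  350.14  30.  ]
 [522.91 443.14  30.  ]] [582.67 415.82  30.  ]
[np.float64(119.28031408422314), np.float64(60.38913183329958), np.float64(118.83567086515701), np.float64(58.689950863108685)]
ang long -0.8915292439344019
```

View pics/t3.png

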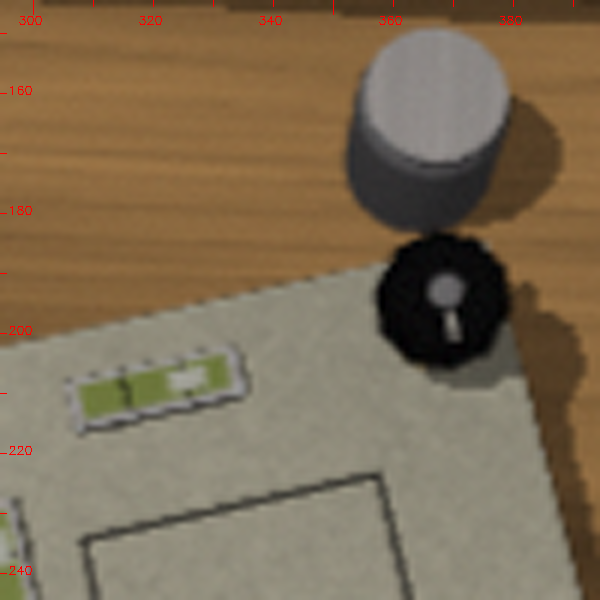

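View pics/t4.png

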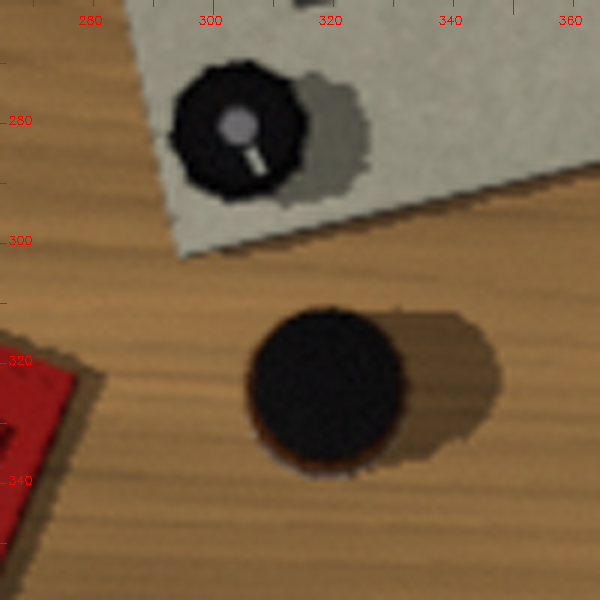

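View pics/s3.png

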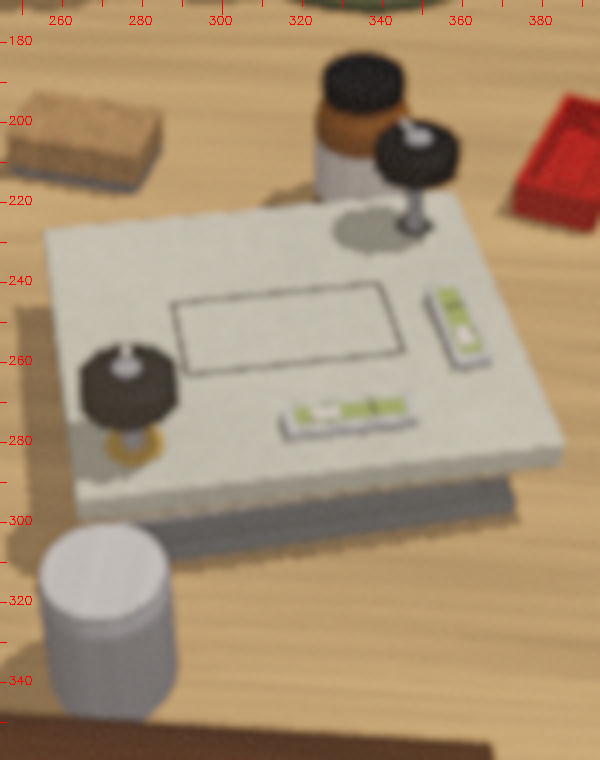

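Run:
```python
from h import *
np.set_printoptions(precision=1,suppress=True)
j=atz("top",unc((327,391),265,260,6),110); c=atz("top",unc((435,97),295,145,6),85)
print("jar",j,"can",c)
k1=np.array([462.5,50.5]);k2=np.array([684.8,-97])
for a,b in((j,k1),(c,k2)):
    d=a[:2]-b; print(d,np.linalg.norm(d),np.degrees(np.arctan2(d[1],d[0])))
s=sense();print(s['ee_pos'])
for n,p in (("brush",(490,250)),("mug",(455,303))): print(n,atz("top",p,90))
```

```text
jar [363.5  11.7 110. ] can [787.2 -95.5  85. ]
[-99.  -38.8] 106.29678021701855 -158.5860873972843
[102.4   1.5] 102.40900482968361 0.8213619535855693
[ 260.  -595.3  249.4]
brush [ 562.6 -400.7   90. ]
mug [ 429. -311.   90.]
```

step_arm(
  increments="0.45 1 0 0 0 0.5;0.45 1 0 0 0 0.5;0.45 1 0 0 0 0.5;0.45 1 0 0 0 0.5;0.45 1 0 0 0 0.5;0.45 1 0 0 0 0.5;0.45 1 0 0 0 0.5;0.45 1 0 0 0 0.5;0.45 1 0 0 0 0.5;0.45 1 0 0 0 0.5;0.45 1 0 0 0 0.5;0.45 1 0 0 0 0.5",
  gripper=100,
  squeeze=40,
)

```text
clock: 1.1
ee_pos: [442.5, -189.1, 250.4]
eef_rot: [0.57, 0.821, 0.001, -0.0]
force: [0.7, -0.0, 0.2]
width: 85.5
```

```bash
cat >> h.py <<'E'
from scipy.spatial.transform import Rotation as Ro
def st():
    s=sense(); R=Ro.from_quat(s['eef_rot']).as_matrix()
    print("t",round(s['clock'],2),"p",s['ee_pos'].round(1),"jaw deg",round(np.degrees(np.arctan2(R[1,1],R[0,1])),1),"zt",R[:,2].round(3),"q",s['joints'].round(2),"F",s['force'].round(1),"M",s['wrist_torque'].round(2),"w",round(s['width'],1))
    return s
E
python3 -c "
from h import *
st()"
```

```text
t 1.1 p [ 442.5 -189.1  250.4] jaw deg 20.5 zt [ 0.001  0.002 -1.   ] q [ 0.84 -0.02 -0.48  1.84 -0.01  1.32  0.72] F [ 0.7 -0.   0.2] M [-0.01 -0.06  0.05] w 85.5
```

step_arm(
  increments="0.05 0.6 0 0 0 0.5;0.05 0.6 0 0 0 0.5;0.05 0.6 0 0 0 0.5;0.05 0.6 -0.1 0 0 0.5;0.05 0.6 -0.1 0 0 0.5;0.05 0.6 -0.1 0 0 0.5;0.05 0.6 -0.1 0 0 0.5;0.05 0.6 -0.15 0 0 0.5;0.05 0.6 -0.15 0 0 0.5;0.05 0.6 -0.15 0 0 0.5;0.05 0.6 -0.15 0 0 0.5;0.05 0.6 -0.15 0 0 0.5",
)

```text
clock: 2.1
ee_pos: [459.7, 44.3, 189.9]
eef_rot: [-0.138, 0.99, 0.0, -0.0]
force: [0.3, 0.0, 0.0]
width: 85.4
```

```bash
python3 -c "
from h import *
st()"
```

```text
t 2.1 p [459.7  44.3 189.9] jaw deg 105.8 zt [-0.001  0.    -1.   ] q [ 0.58 -0.02 -0.71  1.96 -0.01  1.2   1.71] F [0.3 0.  0. ] M [0.05 0.01 0.06] w 85.4
```

step_arm(
  increments="0.007 0.0155 -0.05 0 0 0;0.007 0.0155 -0.1 0 0 0;0.007 0.0155 -0.15 0 0 0;0.007 0.0155 -0.19 0 0 0;0.007 0.0155 -0.19 0 0 0",
)

```text
clock: 2.52
ee_pos: [460.1, 50.3, 111.1]
eef_rot: [-0.135, 0.991, 0.001, -0.003]
force: [-0.2, 0.1, 0.2]
width: 85.4
```

```bash
python3 -c "
from h import *
st()
im=get_image('top'); crop('top',im,265,220,365,320,6,'pics/t5.png')
im=get_image('scene'); crop('scene',im,280,150,400,250,6,'pics/s5.png')"
```

```text
t 2.52 p [460.1  50.3 111.1] jaw deg 105.5 zt [-0.007  0.001 -1.   ] q [ 0.55  0.1  -0.73  2.04  0.07  1.04  1.62] F [-0.2  0.1  0.2] M [-0.01  0.04 -0.05] w 85.4
```

View pics/t5.png

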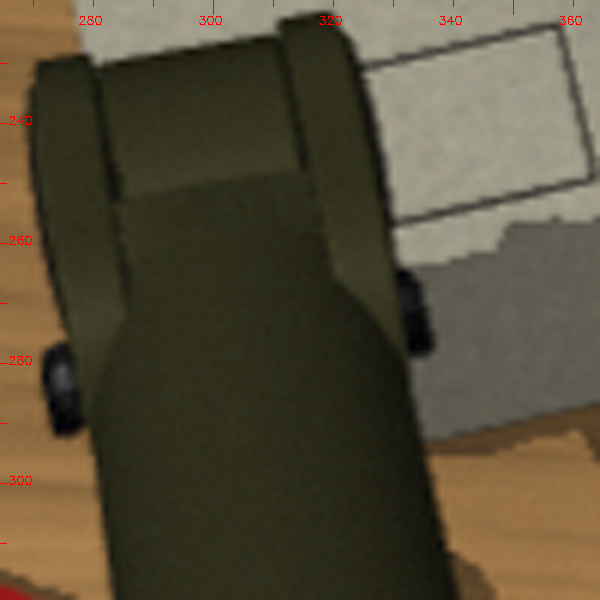

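View pics/s5.png

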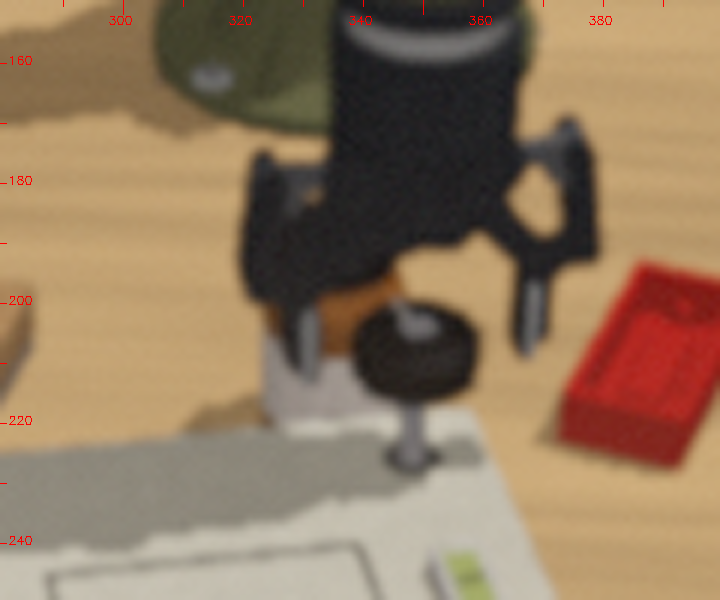

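The fingers straddle the knob, at columns 331 and 369 either side of knob (348,208). Closing.

step_arm(
  increments="0 0 0 0 0 0;0 0 0 0 0 0;0 0 0 0 0 0;0 0 0 0 0 0;0 0 0 0 0 0",
  gripper=40,
  squeeze=40,
)

```text
clock: 3.03
ee_pos: [463.6, 51.1, 115.8]
eef_rot: [-0.135, 0.991, 0.0, 0.001]
force: [-2.0, 1.9, 6.4]
width: 51.4
```

```bash
python3 -c "
from h import *
st()"
```

```text
t 3.03 p [463.6  51.1 115.8] jaw deg 105.5 zt [ 0.002  0.    -1.   ] q [ 0.55  0.09 -0.73  2.03  0.07  1.04  1.62] F [-2.   1.9  6.4] M [0.38 0.44 0.01] w 51.4
```

step_arm(
  increments="0 0 0 0 0 -0.5;0 0 0 0 0 -0.5;0 0 0 0 0 -0.5;0 0 0 0 0 -0.5;0 0 0 0 0 -0.5;0 0 0 0 0 -0.5;0 0 0 0 0 -0.5;0 0 0 0 0 -0.5;0 0 0 0 0 -0.5;0 0 0 0 0 -0.5;0 0 0 0 0 -0.5;0 0 0 0 0 -0.5",
)

```text
clock: 4.03
ee_pos: [463.4, 50.7, 115.8]
eef_rot: [0.579, 0.815, 0.0, 0.001]
force: [-2.7, 0.0, 7.3]
width: 51.5
```

```bash
python3 -c "
from h import *
st()"
```

```text
t 4.03 p [463.4  50.7 115.8] jaw deg 19.2 zt [ 0.001 -0.001 -1.   ] q [ 0.46  0.08 -0.65  2.03  0.06  1.04  0.12] F [-2.7  0.   7.3] M [0.02 0.49 0.16] w 51.5
```

step_arm(
  increments="0 0 0 0 0 -0.5;0 0 0 0 0 -0.5;0 0 0 0 0 -0.5;0 0 0 0 0 -0.5;0 0 0 0 0 -0.5;0 0 0 0 0 -0.5;0 0 0 0 0 -0.5;0 0 0 0 0 -0.5;0 0 0 0 0 -0.5;0 0 0 0 0 -0.5;0 0 0 0 0 -0.5;0 0 0 0 0 -0.5",
)

```text
clock: 5.03
ee_pos: [463.0, 50.9, 115.8]
eef_rot: [0.979, 0.202, 0.0, 0.0]
force: [-4.0, 0.9, 6.5]
width: 51.7
```

```bash
python3 -c "
from h import *
st()"
```

```text
t 5.03 p [463.   50.9 115.8] jaw deg -66.7 zt [ 0.    -0.001 -1.   ] q [ 0.39  0.08 -0.57  2.04  0.05  1.04 -1.37] F [-4.   0.9  6.5] M [0.03 0.82 0.14] w 51.7
```

step_arm(
  increments="0 0 0 0 0 -0.25;0 0 0 0 0 -0.25;0 0 0 0 0 -0.25;0 0 0 0 0 -0.25;0 0 0 0 0 -0.25;0 0 0 0 0 -0.25;0 0 0 0 0 -0.25;0 0 0 0 0 -0.25",
)

```text
clock: 5.7
ee_pos: [462.9, 51.1, 115.8]
eef_rot: [0.982, -0.186, 0.0, 0.0]
force: [-4.0, 2.0, 5.8]
width: 51.7
```

```bash
python3 -c "
from h import *
st()
im=get_image('scene'); crop('scene',im,300,190,400,290,7,'pics/s6.png')"
```

```text
t 5.7 p [462.9  51.1 115.8] jaw deg -111.5 zt [ 0. -0. -1.] q [ 0.36  0.07 -0.54  2.04  0.04  1.04 -2.15] F [-4.   2.   5.8] M [ 0.09  0.91 -0.11] w 51.7
```

View pics/s6.png

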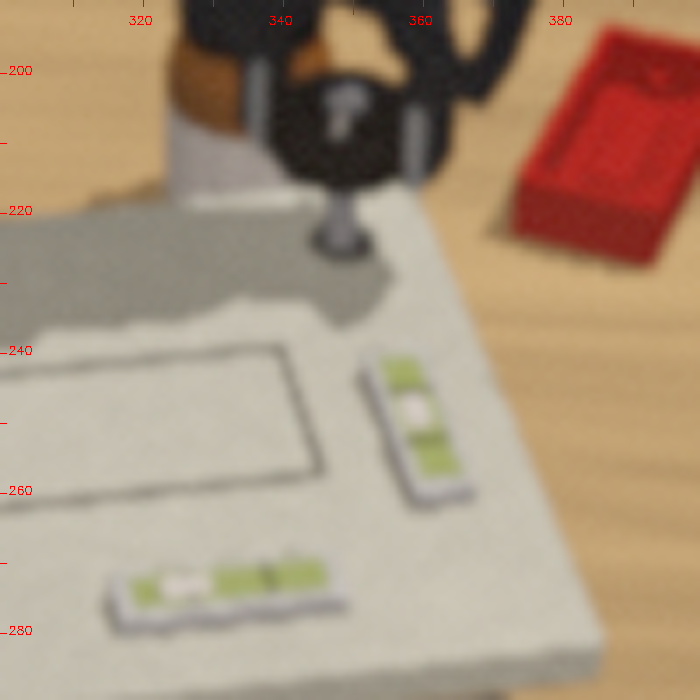

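The near bubble at (359,248) sits between its lines at about (358,245) and (361,252). Releasing and going to the far knob.

step_arm(
  increments="0 0 0 0 0 0;0 0 0 0 0 0;0 0 0 0 0 0;0 0 0 0 0 0;0 0 0.05 0 0 0;0 0 0.1 0 0 0;0 0 0.18 0 0 0;0.1 -0.066 0.2 0 0 0.03;0.2 -0.13 0.2 0 0 0.06;0.3 -0.2 0.2 0 0 0.09;0.4 -0.265 0.2 0 0 0.09;0.5 -0.33 0.2 0 0 0.09",
  gripper=100,
)

```text
clock: 6.75
ee_pos: [637.8, -65.9, 194.2]
eef_rot: [0.999, -0.046, 0.0, 0.0]
force: [0.5, -0.4, 0.8]
width: 85.3
```

```bash
python3 -c "
from h import *
st()
im=get_image('top'); crop('top',im,265,210,345,310,6,'pics/t7.png')"
```

```text
t 6.75 p [637.8 -65.9 194.2] jaw deg -95.2 zt [ 0.    -0.001 -1.   ] q [ 0.41  0.37 -0.45  1.54  0.16  1.28 -1.72] F [ 0.5 -0.4  0.8] M [ 0.02 -0.04 -0.  ] w 85.3
```

View pics/t7.png

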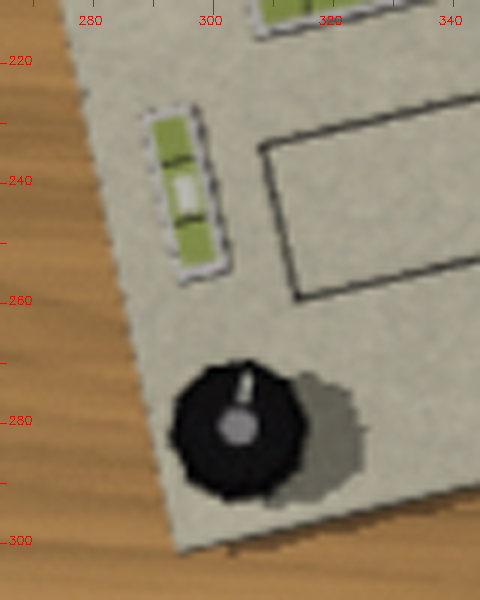

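Near bubble at (296,242) is between the lines at (294,236) and (297,246). Fine.

step_arm(
  increments="0.1 -0.062 0 0 0 0;0.1 -0.062 0 0 0 0;0.1 -0.062 0 0 0 0;0.1 -0.062 -0.05 0 0 0",
)

```text
clock: 7.13
ee_pos: [678.6, -88.6, 177.9]
eef_rot: [0.999, -0.046, 0.003, -0.0]
force: [0.6, 0.8, 0.6]
width: 85.4
```

```bash
python3 -c "
from h import *
st()"
```

```text
t 7.13 p [678.6 -88.6 177.9] jaw deg -95.2 zt [ 0.007  0.    -1.   ] q [ 0.41  0.46 -0.43  1.44  0.19  1.27 -1.7 ] F [0.6 0.8 0.6] M [ 0.02 -0.02  0.04] w 85.4
```

step_arm(
  increments="0.021 -0.018 -0.03 0 0 0;0.021 -0.018 -0.08 0 0 0;0.021 -0.018 -0.12 0 0 0;0.021 -0.018 -0.155 0 0 0;0.021 -0.018 -0.155 0 0 0;0.021 -0.018 -0.155 0 0 0",
)

```text
clock: 7.63
ee_pos: [683.9, -95.3, 112.3]
eef_rot: [0.999, -0.045, -0.001, -0.0]
force: [0.2, 0.2, -0.2]
width: 86.0
```

```bash
python3 -c "
from h import *
st()
im=get_image('scene'); crop('scene',im,225,190,345,290,6,'pics/s8.png')"
```

```text
t 7.63 p [683.9 -95.3 112.3] jaw deg -95.2 zt [-0.001  0.    -1.   ] q [ 0.4   0.53 -0.41  1.48  0.22  1.18 -1.71] F [ 0.2  0.2 -0.2] M [ 0.03 -0.08  0.01] w 86.0
```

View pics/s8.png

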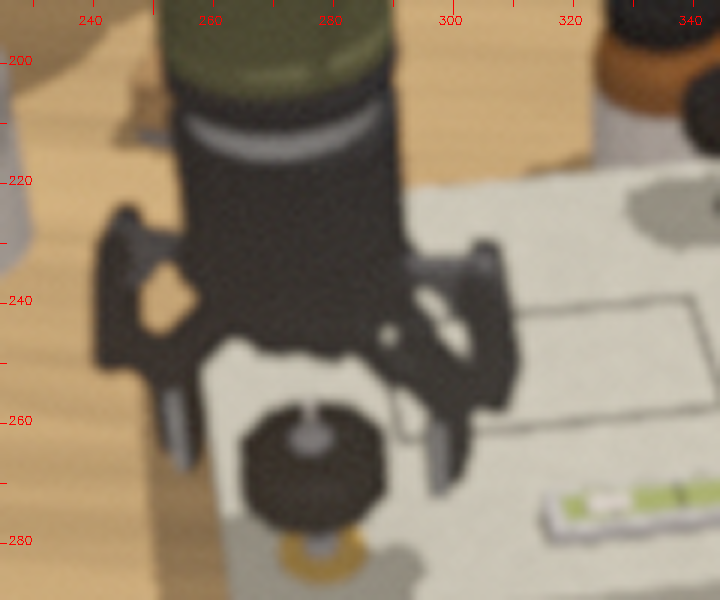

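step_arm(
  increments="0.005 -0.002 0.005 0 0 0;0.005 -0.002 0.005 0 0 0;0.005 -0.002 0.005 0 0 0;0.005 -0.002 0.005 0 0 0;0.005 -0.002 0.005 0 0 0",
  gripper=40,
)

```text
clock: 8.1
ee_pos: [687.9, -95.3, 116.6]
eef_rot: [0.999, -0.045, 0.002, -0.001]
force: [-0.8, 2.4, 5.3]
width: 51.2
```

```bash
python3 -c "
from h import *
st()"
```

```text
t 8.1 p [687.9 -95.3 116.6] jaw deg -95.2 zt [ 0.003  0.001 -1.   ] q [ 0.4   0.53 -0.41  1.47  0.22  1.18 -1.71] F [-0.8  2.4  5.3] M [0.58 0.17 0.01] w 51.2
```

Turn counter-clockwise 170° in total.

step_arm(
  increments="0 0 0 0 0 0.5;0 0 0 0 0 0.5;0 0 0 0 0 0.5;0 0 0 0 0 0.5;0 0 0 0 0 0.5;0 0 0 0 0 0.5;0 0 0 0 0 0.5;0 0 0 0 0 0.5;0 0 0 0 0 0.5;0 0 0 0 0 0.5;0 0 0 0 0 0.5;0 0 0 0 0 0.5",
)

```text
clock: 9.1
ee_pos: [688.8, -96.8, 116.7]
eef_rot: [0.76, 0.65, 0.002, 0.002]
force: [4.9, -0.2, 3.4]
width: 51.7
```

step_arm(
  increments="0 0 0 0 0 0.46;0 0 0 0 0 0.46;0 0 0 0 0 0.46;0 0 0 0 0 0.46;0 0 0 0 0 0.46;0 0 0 0 0 0.46;0 0 0 0 0 0.46;0 0 0 0 0 0.46;0 0 0 0 0 0.46;0 0 0 0 0 0.46;0 0 0 0 0 0.46;0 0 0 0 0 0.46",
)

```text
clock: 10.1
ee_pos: [690.4, -96.0, 116.7]
eef_rot: [0.14, 0.99, 0.001, 0.005]
force: [8.4, 3.2, 1.6]
width: 51.6
```

```bash
python3 -c "
from h import *
st()
im=get_image('scene'); crop('scene',im,290,220,390,290,7,'pics/s9.png')"
```

```text
t 10.1 p [690.4 -96.  116.7] jaw deg 73.9 zt [ 0.009  0.001 -1.   ] q [ 0.75  0.7  -0.97  1.46  0.59  1.28  1.02] F [8.4 3.2 1.6] M [-0.02 -1.37 -0.1 ] w 51.6
```

View pics/s9.png

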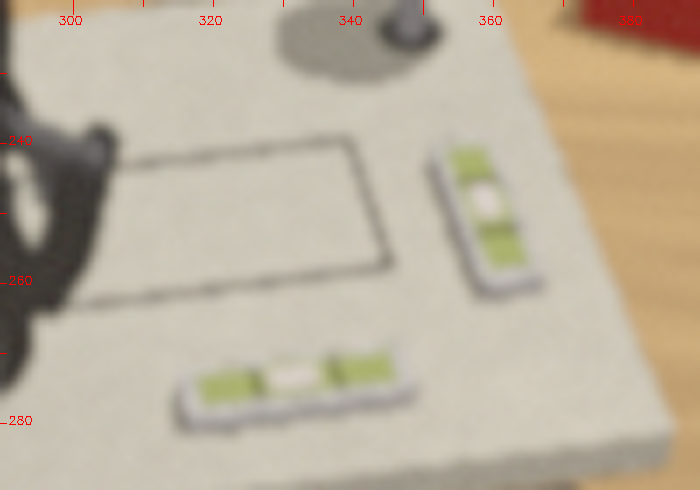

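Far bubble at (332,273) is about midway between its lines at (327,274) and (338,273). A small further touch, then release and lift.

step_arm(
  increments="0 0 0 0 0 0.045;0 0 0 0 0 0.045;0 0 0 0 0 0.045",
)

```text
clock: 10.4
ee_pos: [690.5, -95.8, 116.7]
eef_rot: [0.072, 0.997, 0.001, 0.005]
force: [7.9, 2.2, 0.4]
width: 51.3
```

step_arm(
  increments="0 0 0 0 0 0;0 0 0 0 0 0;0 0 0 0 0 0;0 0 0 0 0 0;0 0 0.05 0 0 0;0 0 0.12 0 0 0;0 0 0.2 0 0 0;-0.01 0.1 0.2 0 0 -0.04;-0.03 0.2 0.2 0 0 -0.08;-0.05 0.3 0.2 0 0 -0.12;-0.07 0.4 0.2 0 0 -0.16;-0.09 0.5 0.2 0 0 -0.2",
  gripper=100,
)

```text
clock: 11.4
ee_pos: [649.9, 104.4, 194.4]
eef_rot: [0.379, 0.925, -0.0, 0.0]
force: [-0.4, 0.5, -0.6]
width: 85.2
```

```bash
python3 -c "
from h import *
st()"
```

```text
t 11.4 p [649.9 104.4 194.4] jaw deg 45.4 zt [ 0. -0. -1.] q [ 0.49  0.54 -0.96  1.48  0.45  1.35  0.29] F [-0.4  0.5 -0.6] M [ 0.02 -0.08 -0.04] w 85.2
```

step_arm(
  increments="-0.022 0.1 0 0 0 -0.036;-0.044 0.2 0 0 0 -0.036;-0.066 0.3 0 0 0 -0.036;-0.088 0.4 0 0 0 -0.036;-0.11 0.5 0 0 0 -0.036;-0.13 0.6 0 0 0 -0.036;-0.15 0.7 0 0 0 -0.036;-0.168 0.778 -0.05 0 0 -0.036;-0.168 0.778 -0.1 0 0 -0.036;-0.168 0.778 -0.17 0 0 -0.036;-0.168 0.778 -0.23 0 0 -0.036;-0.168 0.778 -0.23 0 0 -0.036",
)

```text
clock: 12.4
ee_pos: [581.1, 411.7, 96.1]
eef_rot: [0.427, 0.904, -0.004, -0.002]
force: [0.0, -1.3, -1.1]
width: 85.5
```

```bash
python3 -c "
from h import *
st()
im=get_image('top'); crop('top',im,265,180,410,310,5,'pics/t10.png')
im=get_image('scene'); crop('scene',im,440,200,560,310,6,'pics/s10.png')"
```

```text
t 12.4 p [581.1 411.7  96.1] jaw deg 39.4 zt [-0.007 -0.006 -1.   ] q [-0.08  0.73 -0.88  1.41  0.57  1.27 -0.31] F [ 0.  -1.3 -1.1] M [-0.08  0.04  0.01] w 85.5
```

View pics/t10.png

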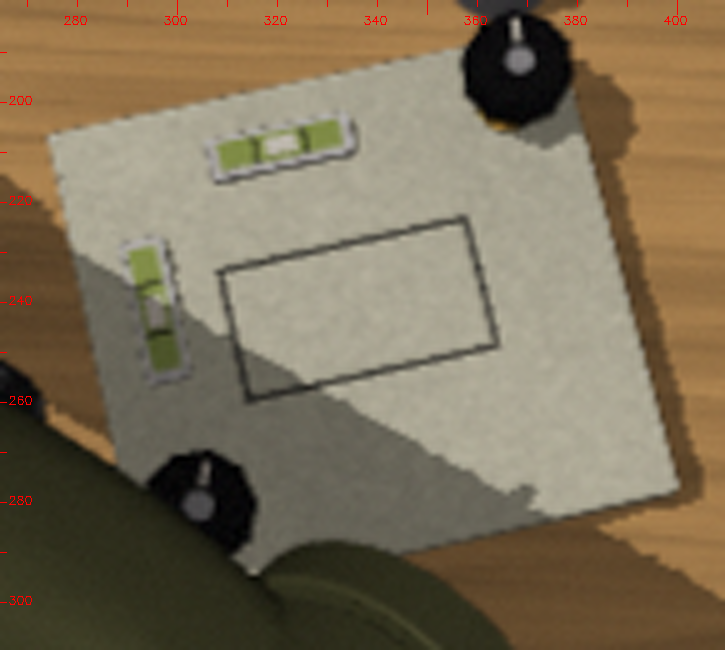

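View pics/s10.png

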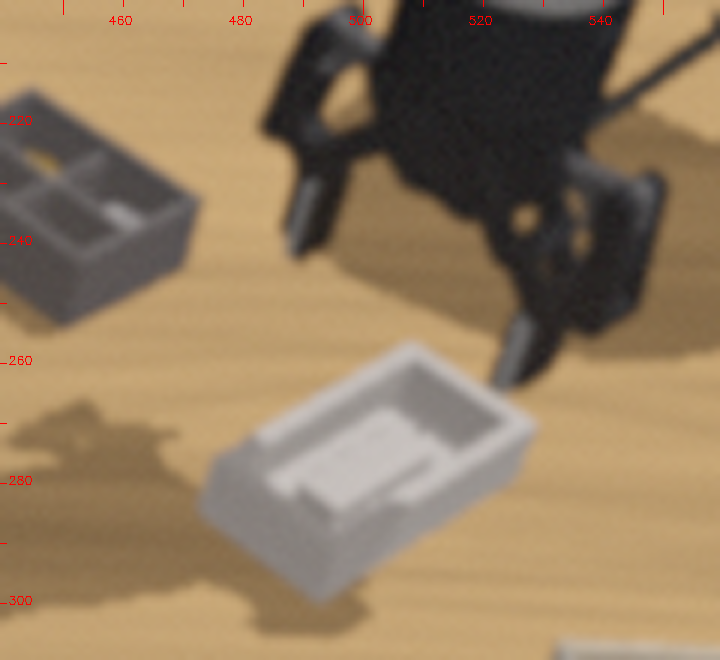

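step_arm(
  increments="0.003 0.006 -0.06 0 0 0;0.003 0.006 -0.12 0 0 0;0.003 0.006 -0.155 0 0 0;0.003 0.006 -0.17 0 0 0;0.003 0.006 -0.17 0 0 0;0.003 0.006 -0.17 0 0 0",
)

```text
clock: 13.0
ee_pos: [585.3, 417.2, 35.8]
eef_rot: [0.428, 0.904, 0.001, 0.0]
force: [-0.3, 0.3, 0.5]
width: 85.5
```

```bash
python3 -c "
from h import *
st()
for p in [(220,270),(466,217),(497,346),(249,400)]: 0
r=np.array([atz('top',unc(p,265,180,5),63) for p in [(220,270),(466,217),(497,346),(249,400)]]);print(r.mean(0))
d=r[1]-r[0]+r[2]-r[3];print(np.arctan2(d[0],-d[1])); d=r[0]-r[3]+r[1]-r[2];print(np.arctan2(d[1],d[0]))
im=get_image('scene'); crop('scene',im,440,200,560,310,6,'pics/s11.png')"
```

```text
t 13.0 p [585.3 417.2  35.8] jaw deg 39.3 zt [ 0.001  0.001 -1.   ] q [-0.1   0.79 -0.84  1.44  0.62  1.18 -0.34] F [-0.3  0.3  0.5] M [ 0.01 -0.    0.01] w 85.5
[575.76298304 -23.42216061  63.        ]
0.26009922749303793
0.253583560524302
```

View pics/s11.png

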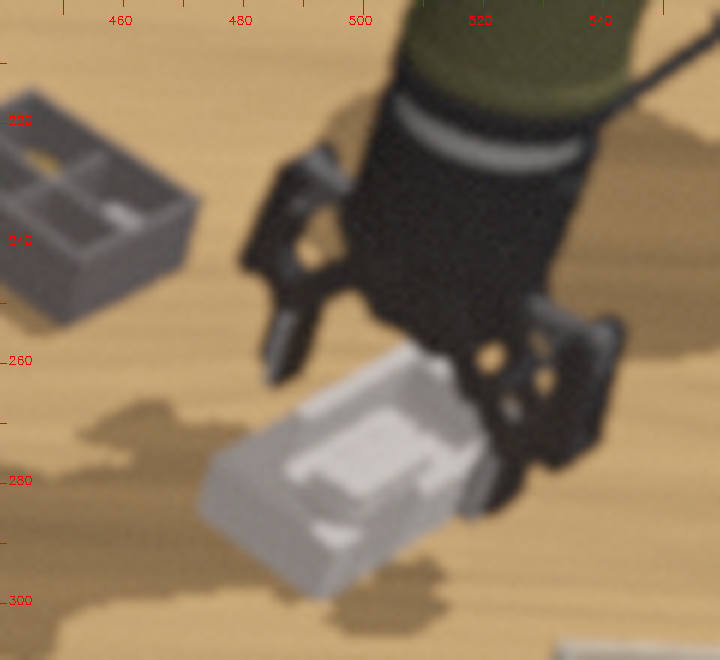

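step_arm(
  increments="-0.004 -0.003 -0.012 0 0 0;-0.004 -0.003 -0.024 0 0 0;-0.004 -0.003 -0.024 0 0 0",
)

```text
clock: 13.3
ee_pos: [582.8, 415.1, 24.2]
eef_rot: [0.428, 0.904, -0.0, -0.0]
force: [0.1, 0.1, -0.5]
width: 85.2
```

step_arm(
  increments="0 0 0 0 0 0;0 0 0 0 0 0;0 0 0 0 0 0;0 0 0 0 0 0;0 0 0 0 0 0;0 0 0 0 0 0",
  gripper=50,
  squeeze=40,
)

```text
clock: 13.8
ee_pos: [583.4, 415.9, 25.3]
eef_rot: [0.428, 0.904, 0.0, 0.0]
force: [0.5, 0.6, 2.5]
width: 59.2
```

```bash
python3 -c "
from h import *
st()"
```

```text
t 13.8 p [583.4 415.9  25.3] jaw deg 39.3 zt [ 0.001  0.001 -1.   ] q [-0.1   0.8  -0.84  1.46  0.62  1.16 -0.35] F [0.5 0.6 2.5] M [ 0.    0.04 -0.01] w 59.2
```

step_arm(
  increments="0 0 0.04 0 0 0;0 0 0.1 0 0 0;0 0 0.18 0 0 0;0 0 0.27 0 0 0;0 -0.06 0.34 0 0 0;0 -0.13 0.37 0 0 -0.02;0 -0.21 0.37 0 0 -0.04;0 -0.3 0.37 0 0 -0.06;0 -0.39 0.37 0 0 -0.08;0 -0.48 0.37 0 0 -0.1;0 -0.57 0.37 0 0 -0.12;-0.01 -0.65 0.37 0 0 -0.135",
  squeeze=60,
)

```text
clock: 14.8
ee_pos: [578.8, 152.4, 172.7]
eef_rot: [0.61, 0.792, -0.001, 0.0]
force: [0.2, -0.4, -2.8]
width: 58.7
```

```bash
python3 -c "
from h import *
st()
im=get_image('scene'); crop('scene',im,240,130,440,290,4,'pics/s12.png')"
```

```text
t 14.8 p [578.8 152.4 172.7] jaw deg 14.8 zt [-0.001 -0.001 -1.   ] q [ 0.42  0.4  -0.9   1.66  0.33  1.25 -0.28] F [ 0.2 -0.4 -2.8] M [-0.02 -0.09 -0.01] w 58.7
```

View pics/s12.png

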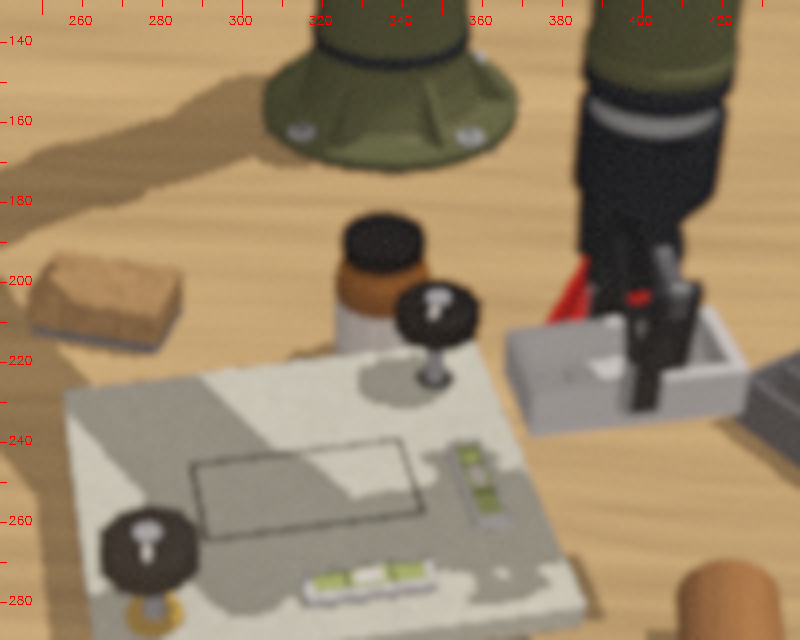

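step_arm(
  increments="-0.008 -0.09 0 0 0 0;-0.008 -0.18 0 0 0 0;-0.008 -0.27 0 0 0 0;-0.008 -0.35 0 0 0 0;-0.008 -0.41 -0.03 0 0 0;-0.008 -0.44 -0.07 0 0 0;-0.008 -0.44 -0.12 0 0 0;-0.008 -0.44 -0.15 0 0 0;-0.008 -0.44 -0.15 0 0 0;-0.008 -0.44 -0.15 0 0 0",
)

```text
clock: 15.68
ee_pos: [575.2, -19.0, 112.5]
eef_rot: [0.608, 0.794, -0.0, -0.001]
force: [0.0, -0.1, -2.6]
width: 58.7
```

```bash
python3 -c "
from h import *
st()
im=get_image('scene'); crop('scene',im,240,180,400,290,5,'pics/s13.png')"
```

```text
t 15.68 p [575.2 -19.  112.5] jaw deg 15.2 zt [-0.002  0.001 -1.   ] q [ 0.69  0.39 -0.84  1.78  0.32  1.12  0.01] F [ 0.  -0.1 -2.6] M [ 0.03 -0.04 -0.03] w 58.7
```

View pics/s13.png

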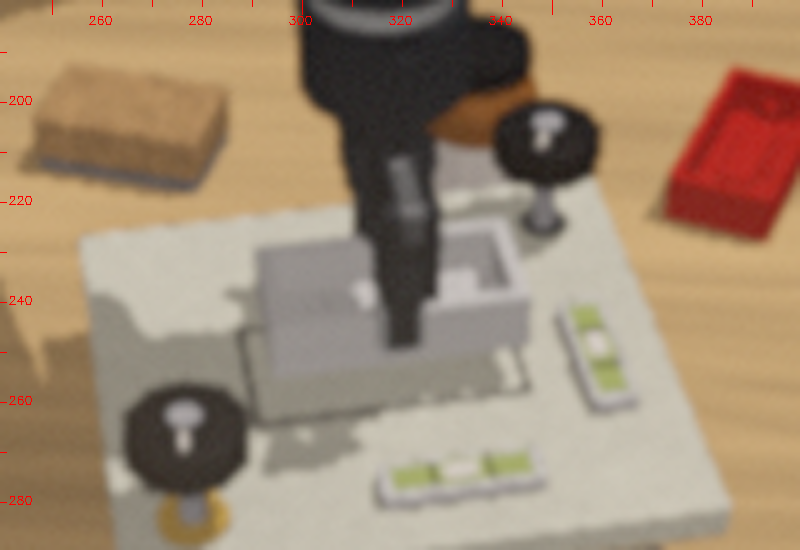

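step_arm(
  increments="0 -0.01 -0.01 0 0 0;0 -0.01 -0.02 0 0 0;0 -0.01 -0.03 0 0 0;0 -0.01 -0.04 0 0 0;0 -0.01 -0.047 0 0 0;0 -0.01 -0.052 0 0 0;0 -0.01 -0.055 0 0 0;0 -0.01 -0.055 0 0 0",
)

```text
clock: 16.4
ee_pos: [575.7, -24.4, 90.4]
eef_rot: [0.608, 0.794, -0.0, -0.0]
force: [-0.7, -0.6, -3.0]
width: 58.6
```

```bash
python3 -c "
from h import *
st()"
```

```text
t 16.4 p [575.7 -24.4  90.4] jaw deg 15.1 zt [-0.  0. -1.] q [ 0.68  0.42 -0.82  1.79  0.34  1.08 -0.  ] F [-0.7 -0.6 -3. ] M [-0.   -0.01 -0.  ] w 58.6
```

step_arm(
  increments="0 0.002 -0.002 0 0 0;0 0.002 -0.004 0 0 0;0 0.002 -0.005 0 0 0;0 0.002 -0.006 0 0 0;0 0.002 -0.006 0 0 0",
)

```text
clock: 16.82
ee_pos: [576.0, -23.5, 88.9]
eef_rot: [0.608, 0.794, -0.0, 0.0]
force: [-0.6, 1.2, 2.4]
width: 59.1
```

```bash
python3 -c "
from h import *
st()
im=get_image('scene'); crop('scene',im,240,180,400,290,5,'pics/s14.png')"
```

```text
t 16.82 p [576.  -23.5  88.9] jaw deg 15.1 zt [ 0. -0. -1.] q [ 0.68  0.42 -0.82  1.79  0.35  1.08 -0.  ] F [-0.6  1.2  2.4] M [0.03 0.47 0.05] w 59.1
```

View pics/s14.png

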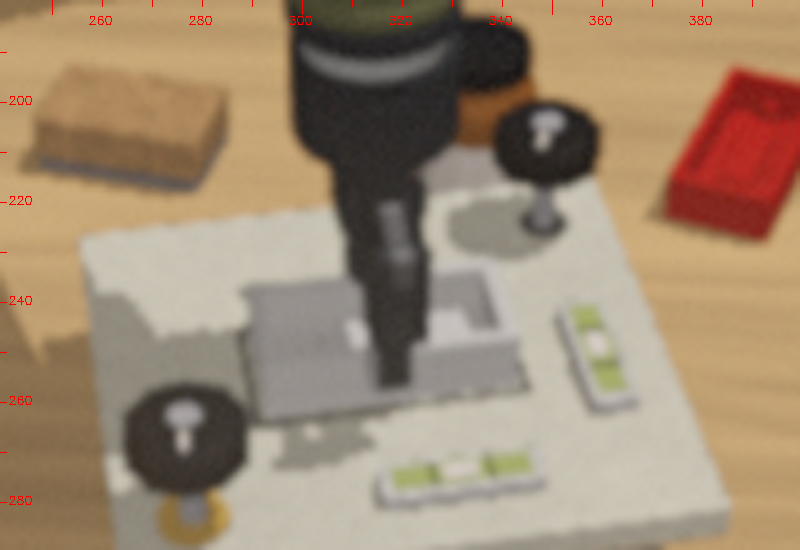

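The mould is in contact: wrist z force went from -3 to +2.4 N, and it sits inside the ruled rectangle. Release and lift.

step_arm(
  increments="0 0 0 0 0 0;0 0 0 0 0 0;0 0 0 0 0 0;0 0 0 0 0 0;0 0 0 0 0 0;0 0 0.02 0 0 0;0 0 0.06 0 0 0;0 0 0.12 0 0 0;0 0 0.2 0 0 0;0 0 0.28 0 0 0;0 0.08 0.33 0 0 0;0 0.16 0.33 0 0 0",
  gripper=100,
)

```text
clock: 17.87
ee_pos: [578.9, 39.1, 226.1]
eef_rot: [0.611, 0.792, 0.002, 0.004]
force: [1.4, 1.4, 0.3]
width: 85.7
```

step_arm(
  increments="0 0.1 0 0 0 0;0 0.2 0 0 0 0;0 0.3 0 0 0 0;0 0.4 0 0 0 0;0 0.5 0 0 0 0;0 0.6 0 0 0 0;0 0.7 0 0 0 0;0 0.7 0 0 0 0;0 0.7 0 0 0 0",
)

```text
clock: 18.62
ee_pos: [573.7, 324.8, 220.8]
eef_rot: [0.606, 0.796, 0.001, -0.001]
force: [0.5, -0.9, -0.2]
width: 85.2
```

```bash
python3 -c "
from h import *
st()
im=get_image('top'); crop('top',im,265,180,410,310,5,'pics/t15.png')
im=get_image('scene'); cv2.imwrite('pics/s15.png',im[:,:,::-1])"
```

```text
t 18.62 p [573.7 324.8 220.8] jaw deg 15.5 zt [-0.001  0.002 -1.   ] q [ 0.11  0.51 -0.92  1.44  0.4   1.39 -0.56] F [ 0.5 -0.9 -0.2] M [ 0.02  0.04 -0.  ] w 85.2
```

View pics/t15.png

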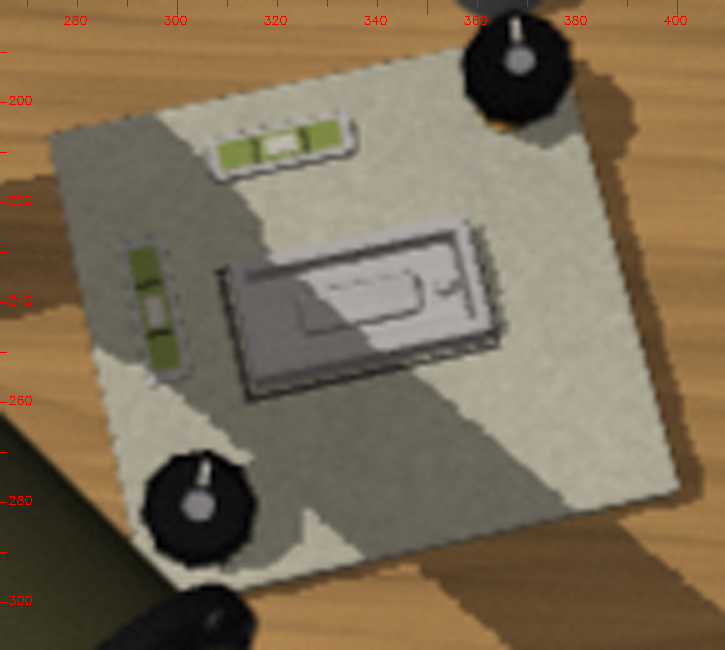

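View pics/s15.png

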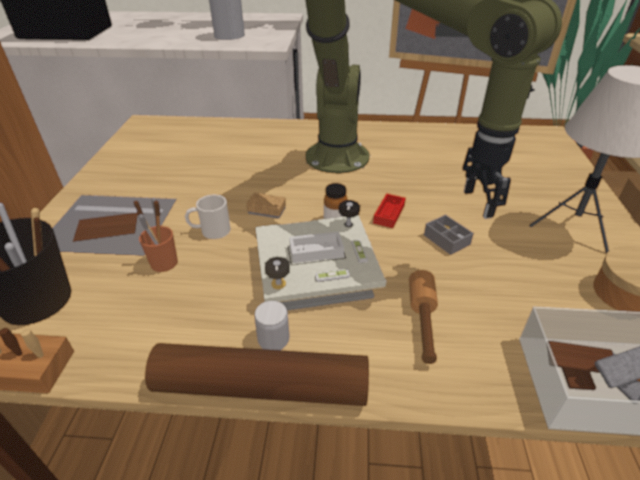

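```bash
python3 -c "
from h import *
r=np.array([atz('top',unc(p,265,180,5),93) for p in [(229,272),(470,218),(500,334),(250,386)]]);print(r.mean(0))
print([np.linalg.norm(r[i]-r[(i+1)%4]).round(1) for i in range(4)])
d=r[1]-r[0]+r[2]-r[3];print(np.arctan2(d[0],-d[1]))
c=r.mean(0)[:2]-[575.7,-23.4];a=.257;print('board xy',c[0]*np.cos(a)+c[1]*np.sin(a),-c[0]*np.sin(a)+c[1]*np.cos(a))
im=cv2.imread('pics/s15.png')[:,:,::-1]; crop('scene',im,230,170,400,290,4,'pics/s16.png')
st()"
```

```text
[571.46720727 -24.41234977  93.        ]
[np.float64(122.6), np.float64(60.5), np.float64(125.2), np.float64(58.3)]
0.2596068907742927
board xy -4.351093867361868 0.09679119096035804
t 18.72 p [576.1 319.9 220.5] jaw deg 15.0 zt [ 0.    -0.001 -1.   ] q [ 0.11  0.51 -0.92  1.44  0.4   1.39 -0.56] F [-0.6  0.1 -0. ] M [-0.03 -0.04  0.05] w 85.3
```

View pics/s16.png

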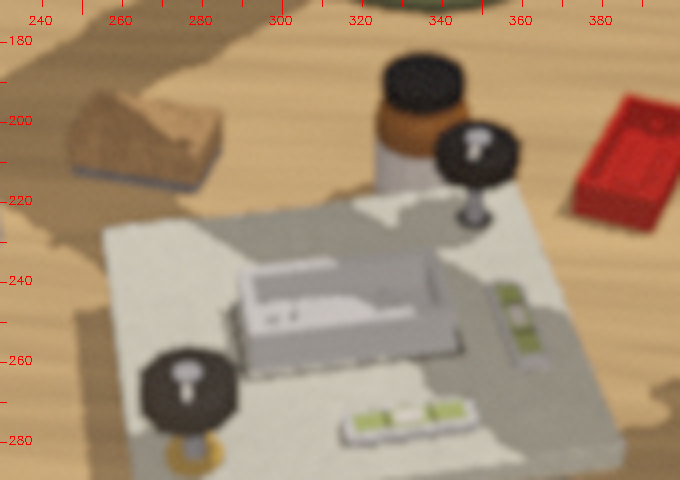

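Both bubbles lie between their lines. The mould is about 4 mm off centre and square within 0.01 rad, and the sanding block is only shadowed, not moved. Handing in.

```bash
python3 -c "
from station import *
print(close_job())"
```

```text
the job is handed in; nothing more can be done
None
```

I levelled the board, set the mould in the ruled rectangle and handed the job in at 18.7 s. The hand-in reports no verdict.

- **Knobs:** I turned the near knob about 217° clockwise and the far knob about 177° counter-clockwise, with one grasp each.
- **Level:** The last pictures show both bubbles between their lines. Both are about 1–2 mm or less off centre, roughly 0.2° or less per axis. An earlier top-view reading put the near bubble up to 2.7 mm past centre (0.34°), still between its lines.
- **Mould:** It was set down with only a few newtons at the wrist. By the top camera it lies about 4 mm from the middle along the board's x, about 0 mm along y, and square to within 0.01 rad. By the arm's own reading at release it was within 1 mm, so the two differ by about 4 mm, but both are well inside the 15 mm limit. The mould's long side measured 122–125 mm instead of 120, so my picked corners are a few millimetres loose.
- **Everything else:** None of the bystanders looks moved. At the end the arm stood well clear, touching nothing.

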